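# Fit the stone balls and snap the cover on a foot-massage roller

### The job

Finish putting together the foot-massage roller: throw every packing-foam block in the waste bin, nudge each stone ball across the deck until it drops into a socket of its own (any socket; keep the balls down on the deck, do not lift them, they are slick and crack the tiles), then set the grey cover over the balls and press it straight down until both snap hooks have clicked over it. Leave the dish, the pill organizer and the thermometer case where they are.

Things in the scene. Friction and masses are not known exactly. Their poses are not given: they have to be found in the camera images.
- roller_base: fixed beech base of a foot-massage roller, 250 mm (its x) by 360 mm (its y); origin: centre of its underside. Flat deck 20 mm above the table; round it a rim 6 mm thick, 12 mm above the deck. The half at -x is the heel rest, where the balls lie loose; three sockets in a row at x = +55 mm. At each end of the row (y = +-125 to +-140 mm) a rest block 57 mm wide, 40 mm tall, then a snap hook
- socket0 (a point): centre of the mouth, at deck height, of the left (base y = +90 mm) socket: a round pocket 40 mm wide and 13 mm deep; a ball rolled over it drops in by 8 mm and stays
- socket1 (a point): centre of the mouth, at deck height, of the middle (y = 0) socket: a round pocket 40 mm wide and 13 mm deep; a ball rolled over it drops in by 8 mm and stays
- socket2 (a point): centre of the mouth, at deck height, of the right (y = -90 mm) socket: a round pocket 40 mm wide and 13 mm deep; a ball rolled over it drops in by 8 mm and stays
- ball0_center (a point): a polished stone ball, 60 mm across, about 290 g; this point is its centre. Lying loose on the deck its centre is 50 mm above the table, seated in a socket 42 mm. Absent in some starts
- ball1_center (a point): a polished stone ball, 60 mm across, about 290 g; this point is its centre. Lying loose on the deck its centre is 50 mm above the table, seated in a socket 42 mm. Absent in some starts
- ball2_center (a point): a polished stone ball, 60 mm across, about 290 g; this point is its centre. Lying loose on the deck its centre is 50 mm above the table, seated in a socket 42 mm. Absent in some starts
- foam0: a white packing-foam block (rigid, about 15 g), 36 mm (its x) by 70 mm (its y) by 28 mm high, with a nub 14 x 26 mm rising 12 mm more at the middle of its top; origin at the centre of its underside. Starts flat on the deck by the sockets, or (foam3, foam4) on top of the cover. Absent in some starts
- foam1: a white packing-foam block (rigid, about 15 g), 36 mm (its x) by 70 mm (its y) by 28 mm high, with a nub 14 x 26 mm rising 12 mm more at the middle of its top; origin at the centre of its underside. Starts flat on the deck by the sockets, or (foam3, foam4) on top of the cover. Absent in some starts
- foam2: a white packing-foam block (rigid, about 15 g), 36 mm (its x) by 70 mm (its y) by 28 mm high, with a nub 14 x 26 mm rising 12 mm more at the middle of its top; origin at the centre of its underside. Starts flat on the deck by the sockets, or (foam3, foam4) on top of the cover. Absent in some starts
- foam3: a white packing-foam block (rigid, about 15 g), 36 mm (its x) by 70 mm (its y) by 28 mm high, with a nub 14 x 26 mm rising 12 mm more at the middle of its top; origin at the centre of its underside. Starts flat on the deck by the sockets, or (foam3, foam4) on top of the cover. Absent in some starts
- foam4: a white packing-foam block (rigid, about 15 g), 36 mm (its x) by 70 mm (its y) by 28 mm high, with a nub 14 x 26 mm rising 12 mm more at the middle of its top; origin at the centre of its underside. Starts flat on the deck by the sockets, or (foam3, foam4) on top of the cover. Absent in some starts
- cover: grey plastic cover, 68 mm (its x) by 280 mm (its y), 160 g: a 5 mm plate with three 54 mm openings at y = -90, 0, +90 mm; a 3 mm flange down 8 mm along each long side; at mid-length on both sides a grip ear 44 mm long up 8 mm (21 mm high in all; grip across the 68 mm). Origin: underside centre, level with the flange edges. Starts flanges down, long side away from the robot. Either way round fits
- cover_home (a point): where the cover's origin is when the cover is fully home: over the socket row, 52 mm above the table, the plate resting on the two rest blocks, which fit between its flanges with 2.5 mm to spare each side, its long side along the base's y, ball crowns standing in the openings. Axes as the base's
- hook_left (a joint): bend (rad) of the snap hook at the row's +y end, 62 mm tall, 22 mm wide, inside face at y = 141.5 mm: 0 upright, grows outwards. The descending plate edge rides down the sloping tip (62 to 49 mm above the deck), bends it by about 0.08, and it springs back to 0 with its barb (underside 46 mm above the deck) over the plate: clicked. Pressing the cover on takes 10 to 20 N in all
- hook_right (a joint): the same for the hook at the row's -y end
- bin: an open white plastic waste bin, 180 x 180 mm outside, walls 4 mm, 130 mm tall, fixed to the table; origin at the centre of its underside. To the left or right of the base
- dish: a round beige ceramic dish, 124 mm wide, 24 mm tall, with a chrome tweezer lying across it; origin under its centre; stays where it is
- pill_box: an orange seven-lid pill organizer, 50 x 190 x 26 mm; origin under its centre; stays where it is
- case: a white plastic thermometer case, 24 x 135 x 18 mm; origin under its centre; stays where it is
There are look-alikes about, which are no part of the job. What is shaped like the foam1 but black, pink or yellow is not meant.

How it is judged:
By the outcome, as a careful person would: the job done as asked, in the order asked, and still so for the second after the job is handed in, with the robot touching nothing.
Of ball0, ball1, ball2 only 2 to 3 are there at a start; the rules pass over those that are not, and their reading is None.
Of foam0, foam1, foam2, foam3, foam4 only 4 to 5 are there at a start; the rules pass over those that are not, and their reading is None.
At some moment in a run one of foam0, foam1, foam2, foam3, foam4, cover may be knocked a few centimetres aside while the robot is not near it.
Once in a run the grip may slacken for a moment while it holds something.
It also fails if it takes over 210 s, if anything falls off the work surface, if the arm or the gripper's body presses on something with over 40 N, if the wrist force passes 120 N, or if a joint passes its speed limit or range.

### The arm

A 7-joint arm with a two-finger parallel gripper is mounted at the origin on the work surface. World frame = base frame: x ahead of the robot, y to its left, z up, the work surface at z = 0. Lengths are in m, angles in rad, forces in N, time in s.
With the tool pointing down it reaches from about 0.425 to 0.95 m from the base axis. Payload 4.7 kg.
Tool frame: the origin (TCP) lies at the very end of the fingers, on their centre line; the grasp point (between the pads) lies 19 mm behind it; z points along the fingers, y is the line along which they close (so a half turn about z gives the same grasp; the last joint's range is limited). The gripper opens to 85 mm and grips with 20 to 120 N. Pads are 22 mm wide; open, the fingers measure 114 mm over their backs; the gripper's body (76 mm by 85 mm) begins 54 mm behind the grasp point. The pads swing forward as they close: fully open they stand 13 mm farther back than shut.
Start: joints at [-1.221, 0.469, -0.049, 1.532, 0.024, 1.141, -0.082], TCP at [0.25, 0.627, 0.231] pointing down, gripper open.
Joint ranges: [-2.59, 2.59], [-0.33, 1.99], [-1.39, 1.29], [0.1, 2.45], [-1.04, 4.18], [0.21, 1.99], [-2.66, 2.66]. Speed limits (rad/s): [2.57, 2.57, 3.14, 3.14, 3.14, 3.14, 3.14].

### API

Orientations are given as a rotation vector (axis times angle).
In Python, from plant import ctrl gives the robot as it stands. The module is installed in compiled form; this text tells all that it offers. Calls block until the motion is done:
- ctrl.move_to(position, orientation): joint-space move of the TCP to a pose.
- ctrl.servo_line(position, vel=0.15, rot=None, force_limit=None): straight line of the TCP; rot=None keeps the orientation; vel is the mean speed in m/s. With force_limit (N) it stops when the force on the tool has changed by that much, and returns True; else False.
- ctrl.move_j(angles): joint-space move.
- ctrl.set_gripper(opening, grasp_force=None): opening from 0.0 (shut) to 1.0 (fully open); grasp_force is the grip in N (None keeps the last); returns when the fingers have stopped.
- ctrl.hold(seconds).
- ctrl.inverse_kinematics(position, orientation): joint angles nearest the present ones, or None.
- ctrl.get_state(): the state.
- ctrl.get_image(name): name is "scene" or "top"; returns the picture (480x640x3 uint8, red, green, blue); there is no depth.
- ctrl.camera_info(name): a dict with "camera_matrix" (3x3 intrinsics, pixels), "extrinsics" (4x4, takes a point from camera to world coordinates). Camera axes: x right, y down, z forward; pixel columns grow to the right and rows downward; lengths in m; the calibration is good to about 2 mm. A picture is of the moment at which its call begins. camera_info takes no time and is no camera call.
A pose or a line that the arm cannot do raises ctrl.PlanningError and nothing moves.
- ctrl.job_done(): hands the job in; it is judged then, once.
Trained networks look in the newest picture that a camera, given by its name, has taken for a name from the list of things; names that differ only in an ending like _2 or _b are one class to them, and where a whole thing is asked for, a point or a joint stands for the part that bears it (a point fixed in the world has none). Each returns a list of dicts, best first, with "p" (0 to 1); they miss things now and then, are a little off and sometimes report something else, mostly with a low value. They report only what shows in the picture. A call takes as long as a camera call. They do not tell look-alikes from the thing itself.
- ctrl.search_frame(camera, query): "rect" ([centre column, centre row, width, height] in pixels, round what is visible of it).
The state is a dict: "time": time; "q": joint angles; "joint_vel": joint speeds; "joint_efforts": joint torques, N m; "tool_pos": TCP position; "ee_rot": TCP orientation; "wrist_force": force on the tool from outside, world axes, zero at the start; "torque": the same for the moment, N m; "gripper_width": opening from 0.0 (shut) to 1.0 (fully open); "grip_force": force on a finger pad.
Only numpy, scipy, OpenCV 4.12 (cv2) and the standard library are available. Lean on these libraries where they do the work, as an engineer would, in place of code of your own. Each camera call takes 0.05 s, during which the arm holds its last target. There are 200 camera calls.

## Working session

There is one attempt and no reset: what is moved stays moved. The work goes in short steps, each a Python script; the robot and the scene stay as the last script left them, time stands still between calls to the robot, and variables do not carry over. Pictures are saved under pics/ and viewed, at most 14 in all, crops included, and the job is handed in when it is done.

```bash
mkdir -p pics
cat > h.py <<'E'
import numpy as np, cv2
from scipy.spatial.transform import Rotation as R
from plant import ctrl
def cam(n):
    c=ctrl.camera_info(n); return np.array(c["camera_matrix"]),np.array(c["extrinsics"])
def shot(n,f=None):
    im=np.array(ctrl.get_image(n))
    if f: cv2.imwrite(f"pics/{f}.png",cv2.cvtColor(im,cv2.COLOR_RGB2BGR))
    return im
def ray(n,uv):
    K,E=cam(n); d=E[:3,:3]@np.linalg.inv(K)@np.array([uv[0],uv[1],1.]); return E[:3,3],d
def at_z(n,uv,z):
    o,d=ray(n,uv); return o+d*(z-o[2])/d[2]
def proj(n,p):
    K,E=cam(n); q=K@(E[:3,:3].T@(np.asarray(p,float)-E[:3,3])); return q[:2]/q[2]
def tri(uv1,uv2):
    o1,d1=ray("scene",uv1);o2,d2=ray("top",uv2)
    A=np.c_[d1,-d2]; t=np.linalg.lstsq(A,o2-o1,rcond=None)[0]
    p,q=o1+d1*t[0],o2+d2*t[1]; return (p+q)/2,np.linalg.norm(p-q)
E
python3 - <<'E'
from h import *
np.set_printoptions(precision=3,suppress=True)
for n in("scene","top"):
    shot(n,n+"0"); K,E=cam(n); print(n,K,E)
    for q in("roller_base","ball0_center","foam0","cover","bin","dish","pill_box","case"):
        print(q,[(np.round(r["rect"]).tolist(),round(r["p"],2)) for r in ctrl.search_frame(n,q)])
print(ctrl.get_state())
E
```

```text
scene [[506.452   0.    324.215]
 [  0.    506.452 233.948]
 [  0.      0.      1.   ]] [[ 0.853  0.413 -0.321  0.948]
 [ 0.523 -0.667  0.531 -0.69 ]
 [ 0.005 -0.62  -0.785  1.007]
 [ 0.     0.     0.     1.   ]]
roller_base [([316.0, 233.0, 144.0, 141.0], 0.77)]
ball0_center [([314.0, 185.0, 22.0, 26.0], 0.61)]
foam0 [([327.0, 247.0, 20.0, 30.0], 0.97), ([193.0, 246.0, 24.0, 30.0], 0.86), ([391.0, 347.0, 37.0, 30.0], 0.77), ([307.0, 139.0, 27.0, 17.0], 0.77), ([350.0, 203.0, 28.0, 24.0], 0.74), ([188.0, 366.0, 37.0, 33.0], 0.71), ([238.0, 331.0, 32.0, 42.0], 0.68), ([203.0, 314.0, 34.0, 36.0], 0.63), ([343.0, 226.0, 28.0, 26.0], 0.6), ([217.0, 327.0, 123.0, 82.0], 0.33)]
cover [([218.0, 326.0, 119.0, 78.0], 0.95)]
bin [([377.0, 124.0, 87.0, 91.0], 0.79)]
dish [([440.0, 200.0, 45.0, 42.0], 0.65)]
pill_box [([409.0, 277.0, 56.0, 73.0], 0.66)]
case [([341.0, 351.0, 42.0, 54.0], 0.94), ([218.0, 326.0, 125.0, 77.0], 0.41)]
top [[594.932   0.    316.377]
 [  0.    594.932 253.619]
 [  0.      0.      1.   ]] [[ 0.022 -0.982  0.188  0.268]
 [-0.999 -0.026 -0.019 -0.022]
 [ 0.023 -0.188 -0.
[... 512 characters left out ...]
9.0], 0.84), ([296.0, 269.0, 155.0, 117.0], 0.71)]
dish [([207.0, 177.0, 50.0, 48.0], 0.72)]
pill_box [([308.0, 170.0, 73.0, 24.0], 0.75), ([295.0, 266.0, 161.0, 116.0], 0.44)]
case [([400.0, 186.0, 54.0, 18.0], 0.8)]
{'time': 0.9, 'q': array([-1.221,  0.469, -0.049,  1.533,  0.024,  1.141, -0.082]), 'joint_vel': array([ 0.001, -0.   , -0.001,  0.001, -0.001,  0.002,  0.002]), 'joint_efforts': array([  0.001, -51.015,  -0.046, -23.801,   0.011,   0.001,  -0.   ]), 'tool_pos': array([0.25 , 0.627, 0.231]), 'ee_rot': array([-0.591, -3.085, -0.   ]), 'wrist_force': array([-0.335, -0.077,  0.366]), 'torque': array([-0.013, -0.033, -0.007]), 'grip_force': 0.0, 'gripper_width': 0.9989482672839738}
```

Run:
```python
import cv2
t=cv2.imread("pics/top0.png"); cv2.imwrite("pics/top0c.png",cv2.resize(t[125:395,130:510],(800,568),interpolation=cv2.INTER_CUBIC))
s=cv2.imread("pics/scene0.png"); cv2.imwrite("pics/scene0c.png",cv2.resize(s[75:405,130:490],(654,600),interpolation=cv2.INTER_CUBIC))
```

```text
(no output)
```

View pics/top0c.png

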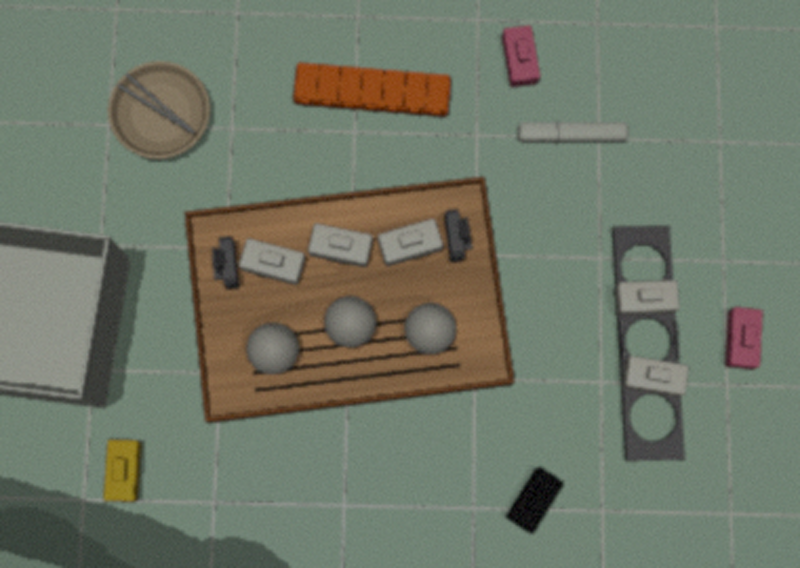

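View pics/scene0c.png

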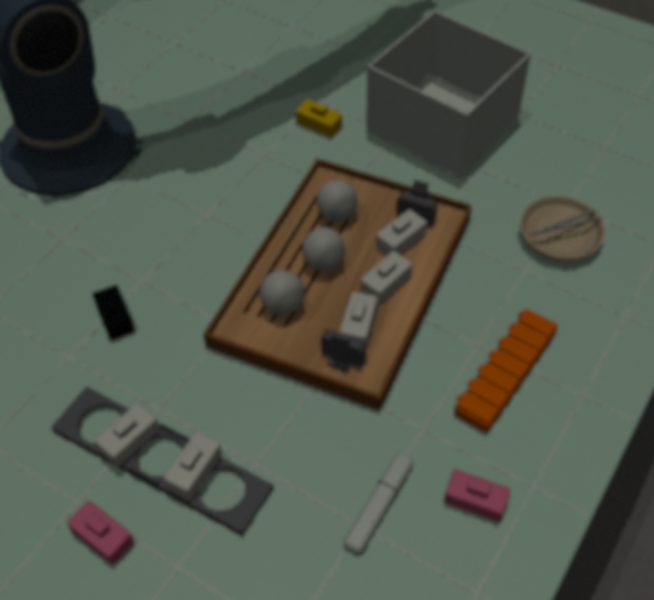

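Run:
```python
import cv2,numpy as np
t=cv2.cvtColor(cv2.GaussianBlur(cv2.imread("pics/top0.png"),(3,3),0),cv2.COLOR_BGR2HSV)
s=cv2.cvtColor(cv2.GaussianBlur(cv2.imread("pics/scene0.png"),(3,3),0),cv2.COLOR_BGR2HSV)
T=lambda c,r:t[int(125+r/2.105),int(130+c/2.105)]
S=lambda c,r:s[int(75+r/1.818),int(130+c/1.818)]
for n,p in dict(bg=(560,350),foam=(262,268),foam2=(322,250),foamc=(635,298),ball=(270,350),ballt=(350,310),wood=(400,280),rim=(200,330),cover=(647,240),cover2=(660,450),rest=(230,255),binin=(50,320),binwall=(105,300),case=(560,132),dish=(130,140)).items(): print("T",n,T(*p))
for n,p in dict(bg=(250,380),foam=(395,225),foam2=(380,275),foamc=(110,435),foamcside=(125,450),ball=(280,290),ballt=(325,240),wood=(300,330),rim=(290,370),cover=(75,400),cover2=(240,510),rest=(345,345),bin=(410,110)).items(): print("S",n,S(*p))
```

```text
T bg [ 64  33 131]
T foam [ 30  12 148]
T foam2 [ 30  12 149]
T foamc [ 27  18 144]
T ball [ 27  17 136]
T ballt [ 26  16 124]
T wood [ 15 121 118]
T rim [ 14 140  84]
T cover [150   4  67]
T cover2 [120   3  73]
T rest [60  4 72]
T binin [ 39  18 145]
T binwall [40 13 57]
T case [ 40  17 139]
T dish [ 19  70 106]
S bg [ 68  40 114]
S foam [ 24  24 105]
S foam2 [26 22 82]
S foamc [ 27  20 117]
S foamcside [30 18 69]
S ball [30 16 97]
S ballt [ 30  15 105]
S wood [ 16 130 102]
S rim [ 14 195  34]
S cover [65 21 72]
S cover2 [90  5 55]
S rest [90 11 23]
S bin [45 19 53]
```

```bash
cat > loc.py <<'E'
from h import *
from scipy.optimize import minimize
def box(dx,dy,z0,z1): return np.array([[a*dx/2,b*dy/2,z] for a in(-1,1) for b in(-1,1) for z in(z0,z1)])
FOAM=np.r_[box(.036,.07,0,.028),box(.014,.026,.028,.04)]
BASE=box(.25,.36,0,.032); COVER=np.r_[box(.068,.28,0,.013),box(.068,.044,.013,.021)]
def pose(m,x,y,z,a): return m@R.from_euler("z",a).as_matrix().T+[x,y,z]
def sil(n,m,x,y,z,a,S=4,roi=None):
    K,E=cam(n); P=(pose(m,x,y,z,a)-E[:3,3])@E[:3,:3]; u=P@K.T; u=u[:,:2]/u[:,2:]
    return u
def fit(n,mask,m,z,g):
    """mask: full-res bool image; fits x,y,a so that the model hull covers the mask"""
    c0,r0,w,h=cv2.boundingRect(mask.astype(np.uint8)); c0-=15;r0-=15;w+=30;h+=30; S=4
    M=cv2.resize(mask[r0:r0+h,c0:c0+w].astype(np.float32),None,fx=S,fy=S,interpolation=cv2.INTER_LINEAR)>.5
    def cost(v):
        u=((sil(n,m,v[0],v[1],z,v[2])-[c0,r0]+.5)*S-.5)
        I=np.zeros(M.shape,np.uint8); cv2.fillConvexPoly(I,cv2.convexHull((u*16).astype(np.int32)),1,shift=4)
        I=I>0; return 1-(I&M).sum()/max(1,(I|M).sum())
    best=None
    for da in np.arange(0,np.pi,np.pi/8) if len(g)<3 else [0]:
        s=np.array([g[0],g[1],(g[2] if len(g)>2 else 0)+da])
        r=minimize(cost,s,method="Nelder-Mead",options=dict(initial_simplex=s+np.array([[0,0,0],[.008,0,0],[0,.008,0],[0,0,.2]]),xatol=1e-4,fatol=1e-4))
        if best is None or r.fun<best.fun: best=r
    return best.x,best.fun
def comps(b):
    n,l,st,ce=cv2.connectedComponentsWithStats(b.astype(np.uint8)); return [(l==i,st[i],ce[i]) for i in range(1,n)]
def hsv(im): return [c.astype(int) for c in cv2.split(cv2.cvtColor(cv2.GaussianBlur(im,(3,3),0),cv2.COLOR_RGB2HSV))]
def foams(im,zs=(.02,.013),area=(300,1000)):
    H,S,V=hsv(im); return [(s,c,m) for m,s,c in comps((S<26)&(V>112)&(H<55)) if area[0]<s[4]<area[1]]
def hullmask(m):
    o=np.zeros(m.shape,np.uint8); cv2.fillConvexPoly(o,cv2.convexHull(np.argwhere(m)[:,::-1].astype(np.int32)),1); return o>0
def norm(a,p=np.pi): return (a+p/2)%p-p/2
E
python3 - <<'E'
from loc import *
np.set_printoptions(precision=4,suppress=True)
im=cv2.cvtColor(cv2.imread("pics/top0.png"),cv2.COLOR_BGR2RGB); H,S,V=hsv(im)
b=max(comps((S>60)&(H<25)),key=lambda c:c[1][4]); print("base comp",b[1])
B,e=fit("top",hullmask(b[0]),BASE,0,(*at_z("top",b[2],.016)[:2],0.1)); print("BASE",B,e)
for s,c,m in foams(im,area=(150,3000)):
    if 520<c[0]: continue
    p=at_z("top",c,.045); print(s,c,p)
    if s[4]>900: continue
    for z in((.013,) if c[0]>420 else (.02,)):
        f,e=fit("top",m,FOAM,z,p[:2]); u=sil("scene",FOAM,f[0],f[1],z,f[2]); print("  fit",f,round(e,3),"scene rect",(u.min(0)+u.max(0))/2,u.max(0)-u.min(0))
c=[k for k in comps((S<26)&(V<158)&(np.indices(V.shape)[1]>405)&(np.indices(V.shape)[0]>200)) if k[1][4]>1500]
for k in c:
    print("cov",k[1]); f,e=fit("top",hullmask(k[0]),COVER,0,(*at_z("top",k[2],.013)[:2],0.)); u=sil("scene",COVER,*f[:2],0,f[2]); print(f,e,(u.min(0)+u.max(0))/2,u.max(0)-u.min(0))
E
```

```text
base comp [  218   209   156   117 11577]
BASE [0.5142 0.0035 0.1495] 0.00837650401069523
[377 182  52   9 388] [402.4124 186.6933] [ 0.7191 -0.261   0.045 ]
  fit [ 0.7219 -0.2832  0.3359] 0.624 scene rect [331.328  349.3134] [24.0939 39.8759]
[311 231  28  18 334] [324.3114 239.4281] [ 0.5783 -0.0676  0.045 ]
  fit [ 0.5804 -0.0668  3.5797] 0.311 scene rect [327.2423 249.291 ] [18.2771 31.7131]
[277 233  29  17 338] [291.3639 240.8077] [0.5727 0.0132 0.045 ]
  fit [ 0.5743  0.0132 -0.0049] 0.303 scene rect [341.9746 226.2384] [27.2086 31.6422]
[244 240  30  18 343] [258.6735 248.6064] [0.551  0.0925 0.045 ]Traceback (most recent call last):
  File "<stdin>", line 11, in <module>
  File "loc.py", line 21, in fit
    r=minimize(cost,s,method="Nelder-Mead",options=dict(initial_simplex=s+np.array([[0,0,0],[.008,0,0],[0,.008,0],[0,0,.2]]),xatol=1e-4,fatol=1e-4))
    res = _minimize_neldermead(fun, x0, args, callback, bounds=bounds,
                               **options)
    fsim[j] = func(sim[j])
              ~~~~^^^^^^^^
    fx = function(np.copy(x), *(wrapper_args + args))
  File "loc.py", line 15, in cost
    u=((sil(n,m,v[0],v[1],z,v[2])-[c0,r0]+.5)*S-.5)
        ~~~^^^^^^^^^^^^^^^^^^^^^^
  File "loc.py", line 8, in sil
    K,E=cam(n); P=(pose(m,x,y,z,a)-E[:3,3])@E[:3,:3]; u=P@K.T; u=u[:,:2]/u[:,2:]
        ~~~^^^
  File "h.py", line 5, in cam
    c=ctrl.camera_info(n); return np.array(c["camera_matrix"]),np.array(c["extrinsics"])
ValueError: time passes only in moves, steps and waits
```

```bash
python3 - <<'E'
s=open("h.py").read()
s=s.replace('def cam(n):\n    c=','_c={}\ndef cam(n):\n    if n in _c: return _c[n]\n    c=').replace('return np.array(c["camera_matrix"]),np.array(c["extrinsics"])','_c[n]=(np.array(c["camera_matrix"]),np.array(c["extrinsics"])); return _c[n]')
open("h.py","w").write(s)
s=open("loc.py").read()
s=s.replace('FOAM=','TOP=box(.036,.07,.028,.028)\nFOAM=').replace("(S<26)&(V>112)&(H<55)","deckmask(H,S,V)")
s+='''
def deckmask(H,S,V):
    c=np.indices(V.shape)[1]; return np.where(c<390,(S<62)&(V>95),(S<27)&(V>108)&(H<50))
'''
open("loc.py","w").write(s)
E
cat > find.py <<'E'
from loc import *
np.set_printoptions(precision=4,suppress=True)
im=cv2.cvtColor(cv2.imread("pics/top0.png"),cv2.COLOR_BGR2RGB); H,S,V=hsv(im)
base=np.zeros(V.shape,np.uint8)
B=np.array([0.5142,.0035,.1495])
u=sil("top",box(.24,.35,.02,.02),B[0],B[1],0,B[2]); cv2.fillConvexPoly(base,cv2.convexHull(u.astype(np.int32)),1)
ind=np.indices(V.shape)
m1=(base>0)&(S<62)&(V>95)
m2=(ind[1]>420)&(ind[1]<462)&(ind[0]>235)&(ind[0]<345)&(V>106)&(S<27)&(H<50)
for mm,z in((m1,.02),(m2,.013)):
  for m,s,c in comps(mm):
    if s[4]<200: continue
    p=at_z("top",c,z+.028); r=cv2.minAreaRect(np.argwhere(m)[:,::-1].astype(np.float32)); print(s,c,r[1])
    if abs(r[1][0]-r[1][1])<5: continue
    f,e=fit("top",m,TOP,z,p[:2]); u=sil("scene",FOAM,f[0],f[1],z,f[2]); print("  fit",f[:2],norm(f[2]),round(e,3),"scene rect",(u.min(0)+u.max(0))/2,u.max(0)-u.min(0))
k=max(comps((ind[1]>410)&(ind[1]<470)&(ind[0]>220)&(ind[0]<355)&((V<100)|m2)),key=lambda k:k[1][4])
f,e=fit("top",hullmask(k[0]),COVER[:8],0,(*at_z("top",k[2],.013)[:2],0.)); u=sil("scene",COVER,*f[:2],0,f[2]); print("cov",k[1],f,e,(u.min(0)+u.max(0))/2,u.max(0)-u.min(0))
Rb=R.from_euler("z",B[2]).as_matrix()
for n,p in dict(s0=(.055,.09,.02),s1=(.055,0,.02),s2=(.055,-.09,.02),rl=(.055,.1325,.06),rr=(.055,-.1325,.06),hl=(.055,.145,.082),hr=(.055,-.145,.082)).items():
    w=Rb@p+[B[0],B[1],0]; print(n,w,proj("top",w),proj("scene",w))
E
python3 find.py
```

```text
[310 229  30  21 413] [324.2857 239.0993] (14.56021785736084, 28.708354949951172)
  fit [ 0.5787 -0.0676] 0.32057396893421264 0.046 scene rect [326.4518 249.2376] [21.4239 32.6285]
[277 231  30  19 412] [291.3592 240.5049] (28.829072952270508, 14.31647777557373)
  fit [0.5728 0.013 ] -0.1649495159257004 0.048 scene rect [341.4358 226.0292] [29.5534 30.9866]
[244 239  31  20 425] [258.5953 248.4518] (29.346811294555664, 14.794671058654785)
  fit [0.5508 0.0924] -0.23801172730486364 0.051 scene rect [349.6271 202.2339] [29.2796 28.8926]
[285 268  21  20 313] [295.1597 277.2236] (19.233304977416992, 19.516149520874023)
[324 271  21  20 307] [333.987  280.6482] (19.091880798339844, 18.384775161743164)
[247 281  22  19 324] [257.6636 290.1667] (18.0, 21.0)
[424 258  29  15 387] [437.7959 265.1938] (28.0, 14.0)
  fit [ 0.5222 -0.348 ] 0.05690271144629033 0.081 scene rect [235.6601 329.3904] [34.216  39.2181]
[428 294  29  19 403] [441.8933 302.9256] (28.76982307434082, 14.302711486816406)
  fit [ 0.4293 -0.3567] -0.14263865299684908 0.077 scene rect [199.5612 312.388 ] [37.5517 37.1626]
cov [ 420  232   37  112 2297] [ 0.4732 -0.3524 -1.5252] 0.09795737907860991 [219.3578 326.5765] [122.7424  82.4137]
s0 [0.5552 0.1007 0.02  ] [256.1693 248.832 ] [352.3854 204.3493]
s1 [0.5686 0.0117 0.02  ] [292.1042 244.5135] [339.521  229.0656]
s2 [ 0.582  -0.0773  0.02  ] [327.8372 240.2193] [325.5671 255.8755]
rl [0.5489 0.1427 0.06  ] [237.4058 247.6994] [359.0056 182.7971]
rr [ 0.5883 -0.1193  0.06  ] [345.7876 234.7034] [318.4936 259.4787]
hl [0.547  0.1551 0.082 ] [231.1799 246.5022] [361.2129 173.5922]
hr [ 0.5902 -0.1317  0.082 ] [351.588  232.0825] [316.2492 257.9657]
```

Candidates for "foam" in the top view: white (324,239), (291,240), (259,248) on the deck, and (438,265), (442,303) on the cover. Look-alikes are pink (378,152) and (483,286), yellow (188,348) and black (384,362). The white thermometer case is at (402,187). I choose the five white ones, and check the fits in one close crop.

Run:
```python
from loc import *
im=cv2.imread("pics/top0.png"); c0,r0=205,195; k=3.1
I=cv2.resize(im[r0:r0+150,c0:c0+258],None,fx=k,fy=k,interpolation=cv2.INTER_CUBIC)
def poly(m,*a):
    u=((sil("top",m,*a)-[c0,r0]+.5)*k).astype(np.int32); cv2.polylines(I,[cv2.convexHull(u)],1,(0,0,255),1)
for f in[(.5787,-.0676,.02,.3206),(.5728,.013,.02,-.165),(.5508,.0924,.02,-.238),(.5222,-.348,.013,.057),(.4293,-.3567,.013,-.143)]: poly(TOP,*f)
poly(COVER[:8][[1,3,5,7]],.4732,-.3524,0,-1.5252); poly(BASE[[1,3,5,7]],.5142,.0035,0,.1495)
poly(box(.057,.015,.06,.06)+[.055,.1325,0],.5142,.0035,0,.1495);poly(box(.057,.015,.06,.06)+[.055,-.1325,0],.5142,.0035,0,.1495)
cv2.imwrite("pics/crop1.png",I)
for uv in((295.16,277.2),(333.99,280.6),(257.66,290.2)): print(at_z("top",uv,.052))
print("bin",at_z("top",(175.8,275.6),.13),at_z("scene",(377.5,109),.13))
for a in np.linspace(-3,3,7):
    rr=R.from_matrix(np.c_[[-np.sin(a),np.cos(a),0],[np.cos(a),np.sin(a),0],[0,0,-1]]).as_rotvec()
    print(round(a,1),[None if (q:=ctrl.inverse_kinematics(p,rr)) is None else np.round(q[[0,6]],2).tolist() for p in([.52,.0,.03],[.5,.38,.12],[.47,-.35,.0])])
```

```text
[0.48159533 0.00115444 0.052     ]
[ 0.47573062 -0.09283643  0.052     ]
[0.44772068 0.09022572 0.052     ]
bin [0.46652392 0.27112052 0.13      ] [0.48500183 0.35351529 0.13      ]
-3.0 [[-0.85, -2.15], [-0.42, 2.35], [-0.06, -1.63]]
-2.0 [[-0.85, -1.15], [-1.43, -2.03], [-0.06, -0.63]]
-1.0 [[-0.47, -0.66], [-1.04, -1.46], [-0.06, 0.37]]
0.0 [[-0.38, 0.24], [-0.9, -0.58], [0.06, 1.22]]
1.0 [[-0.27, 1.12], [-0.76, 0.32], [0.21, 2.02]]
2.0 [[-0.15, 1.99], [-0.62, 1.21], [1.02, 2.05]]
3.0 [[0.76, 2.06], [-0.47, 2.1], [-0.06, -1.91]]
```

View pics/crop1.png

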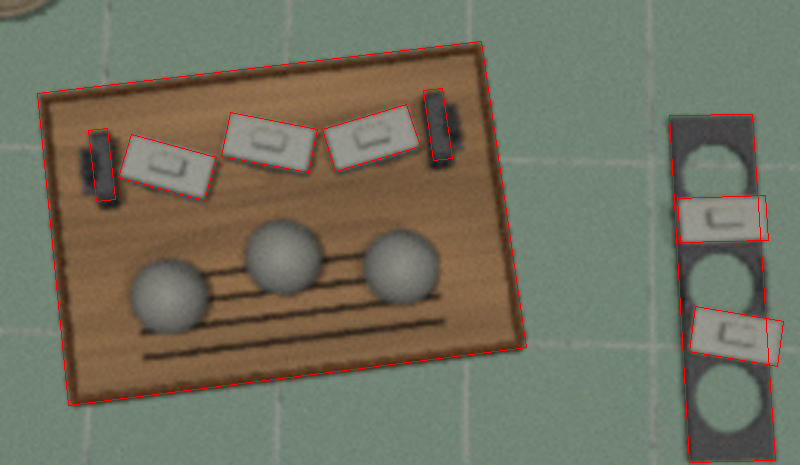

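```bash
cat > act.py <<'E'
from loc import *
BIN=np.array([.477,.357]); B=np.array([.5142,.0035,.1495])
def rv(a): return R.from_matrix(np.c_[[-np.sin(a),np.cos(a),0],[np.cos(a),np.sin(a),0],[0,0,-1]]).as_rotvec()
def best(p,a):
    q0=ctrl.get_state()["q"]; o=[]
    for k in(a,a+np.pi):
        q=ctrl.inverse_kinematics(list(p),rv(k))
        if q is not None: o.append((np.abs(np.array(q)-q0).max()+max(0,abs(q[6])-2.2)*5,k))
    return min(o)[1]
def st(): s=ctrl.get_state(); return "t%.1f w%.3f g%.1f F%s tcp%s"%(s["time"],s["gripper_width"],s["grip_force"],np.round(s["wrist_force"],1),np.round(s["tool_pos"],4))
def deckfoams(im):
    H,S,V=hsv(im); base=np.zeros(V.shape,np.uint8)
    u=sil("top",box(.24,.35,.02,.02),B[0],B[1],0,B[2]); cv2.fillConvexPoly(base,cv2.convexHull(u.astype(np.int32)),1)
    ind=np.indices(V.shape); m=(base>0)&(S<62)&(V>95); out=[]
    m2=(ind[1]>395)&(ind[1]<475)&(ind[0]>210)&(ind[0]<360)&(V>106)&(S<27)&(H<50)
    for mm,z in((m,.02),(m2,.013)):
        for c,s,ce in comps(mm):
            r=cv2.minAreaRect(np.argwhere(c)[:,::-1].astype(np.float32))[1]
            if s[4]>200 and max(r)>24:
                f,e=fit("top",c,TOP,z,at_z("top",ce,z+.028)[:2]); out.append((f[0],f[1],norm(f[2]),z,round(e,3)))
    return out
def pick_foam(x,y,a,z,zb=.1):
    a=best([x,y,z+.1],a); ctrl.set_gripper(.65)
    ctrl.move_to([x,y,.2],rv(a)); ctrl.servo_line([x,y,z+.08],vel=.25)
    hit=ctrl.servo_line([x,y,z+.004],vel=.1,force_limit=12); ctrl.set_gripper(0,40); print("hit",hit,st())
    ctrl.servo_line([x,y,.22],vel=.2); s=ctrl.get_state(); ok=s["gripper_width"]>.1
    if ok:
        ab=best([*BIN,.2],a); ctrl.move_to([*BIN,.24],rv(ab)); ctrl.servo_line([*BIN,zb],vel=.25); print("at bin",st())
        ctrl.set_gripper(.7); ctrl.servo_line([*BIN,.24],vel=.3)
    print("ok",ok,st()); return ok
E
python3 - <<'E'
from act import *
pick_foam(.5728,.013,-.165,.02)
shot("top","top1"); print(deckfoams(cv2.cvtColor(cv2.imread("pics/top1.png"),cv2.COLOR_BGR2RGB)))
E
```

```text
hit False t5.5 w0.413 g42.0 F[ 0.3 -0.5  5. ] tcp[0.5736 0.013  0.0249]
at bin t8.7 w0.411 g47.1 F[-0.5  0.4 -0.1] tcp[0.4785 0.3567 0.1011]
ok True t9.7 w0.704 g0.0 F[-0.3  0.2 -0. ] tcp[0.4768 0.357  0.2405]
[(np.float64(0.5784697687405227), np.float64(-0.06768361056170911), np.float64(0.31262877605699746), 0.02, np.float64(0.048)), (np.float64(0.5502962249991831), np.float64(0.0924024233431512), np.float64(-0.2508891644020297), 0.02, np.float64(0.057)), (np.float64(0.5218162501000576), np.float64(-0.3478941031943199), np.float64(0.07090749039243427), 0.013, np.float64(0.074)), (np.float64(0.42924258583977515), np.float64(-0.3567224344974857), np.float64(-0.14095755312629898), 0.013, np.float64(0.066))]
```

View pics/top1.png

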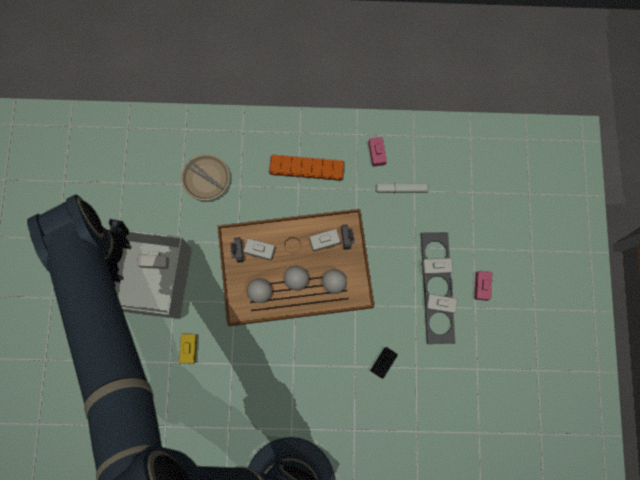

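The picture shows one foam in the bin at (152,257), the others unmoved, and socket1 visible at (292,243). I'll carry on with the remaining foams, looking again before each pick.

Run:
```python
from act import *
for i in range(6):
    L=deckfoams(shot("top"))
    print([tuple(round(float(v),3) for v in f) for f in L])
    L=[f for f in L if f[4]<.12]
    if not L: break
    pick_foam(*[float(v) for v in L[0][:4]],zb=.1+.004*i)
shot("top","top2"); shot("scene","scene2")
a=cv2.imread("pics/top2.png")[120:400,60:510]; b=cv2.imread("pics/scene2.png")[60:400,130:490]
cv2.imwrite("pics/v2.png",np.hstack([cv2.resize(a,(450,280)),cv2.resize(b,(296,280))]))
```

```text
[(0.578, -0.067, 0.322, 0.02, 0.047), (0.55, 0.092, -0.251, 0.02, 0.057), (0.522, -0.348, 0.068, 0.013, 0.08), (0.429, -0.357, -0.142, 0.013, 0.071)]
hit False t13.4 w0.411 g41.9 F[0.6 0.7 4.3] tcp[ 0.5792 -0.0676  0.0249]
at bin t16.9 w0.410 g41.3 F[ 0.4 -0.3 -0.2] tcp[0.4784 0.3568 0.1011]
ok True t17.8 w0.703 g0.0 F[ 0.6 -0.4 -0.8] tcp[0.4768 0.357  0.2405]
[(0.551, 0.093, -0.248, 0.02, 0.054), (0.522, -0.348, 0.069, 0.013, 0.072), (0.429, -0.357, -0.146, 0.013, 0.07)]
hit False t20.9 w0.413 g41.7 F[-0.3  0.   4.8] tcp[0.5514 0.0931 0.0249]
at bin t23.8 w0.414 g41.1 F[-0.1  0.1 -0.9] tcp[0.4786 0.3563 0.1052]
ok True t24.8 w0.699 g0.0 F[-0.   0.5 -0.7] tcp[0.4768 0.3571 0.2407]
[(0.522, -0.348, 0.064, 0.013, 0.076), (0.429, -0.357, -0.146, 0.013, 0.067)]
hit True t29.3 w0.149 g52.6 F[10.3  4.8 24. ] tcp[ 0.5313 -0.3489  0.0417]
at bin t33.5 w0.149 g46.5 F[-0.5  0.8 -0.5] tcp[0.478  0.3573 0.1089]
ok True t34.6 w0.699 g0.0 F[ 0.2 -1.  -0.7] tcp[0.4769 0.357  0.2406]
[(0.438, -0.353, -0.11, 0.013, 0.063)]
hit False t39.2 w0.416 g41.1 F[ 0.4 -0.3  3.8] tcp[ 0.4388 -0.3537  0.0178]
at bin t43.5 w0.411 g40.5 F[-0.2  0.2  0.5] tcp[0.4782 0.3569 0.113 ]
ok True t44.5 w0.696 g0.0 F[-0.2 -0.1  0.4] tcp[0.4769 0.3571 0.2407]
[]
```

View pics/v2.png

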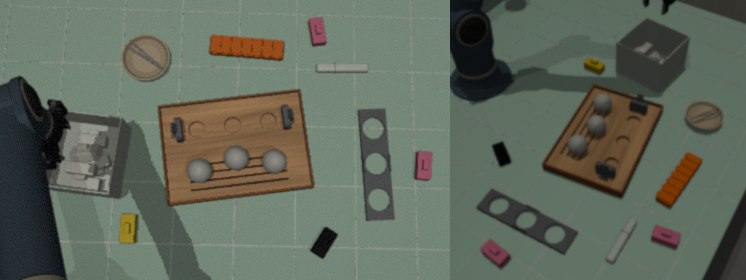

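All five foams are in the bin and the deck shows three empty sockets with three balls behind them. Now I'll measure the balls, using two views.

```bash
cat >> act.py <<'E'
def balls(im=None,n="top"):
    im=shot(n) if im is None else im
    H,S,V=hsv(im); base=np.zeros(V.shape,np.uint8)
    u=sil(n,box(.236,.25,.02,.07)+[0,0,0],B[0],B[1],0,B[2]); cv2.fillConvexPoly(base,cv2.convexHull(u.astype(np.int32)),1)
    out=[]
    for m,s,c in comps(cv2.morphologyEx(((base>0)&(S<70)&(V>40)).astype(np.uint8),cv2.MORPH_OPEN,np.ones((7,7),np.uint8))):
        if s[4]>250: out.append((c,s[2:]))
    return out
def tob(p): return R.from_euler("z",-B[2]).as_matrix()[:2,:2]@(np.asarray(p)[:2]-B[:2])
def tow(p): return R.from_euler("z",B[2]).as_matrix()[:2,:2]@np.asarray(p)[:2]+B[:2]
E
python3 - <<'E'
from act import *
T=balls();S=balls(n="scene")
print(T);print(S)
for c,_ in T:
    w=at_z("top",c,.05); print("top",w,"base",tob(w),[ (np.round(p[0],4),round(p[1],4)) for p in (tri(s[0],c) for s in S) if p[1]<.006])
E
```

```text
[(array([295.80603448, 277.53448276]), array([ 24,  24, 464], dtype=int32)), (array([334.00441501, 280.92273731]), array([ 23,  23, 453], dtype=int32)), (array([259.05251641, 290.17724289]), array([ 23,  23, 457], dtype=int32))]
[(array([314.97354497, 184.63227513]), array([ 21,  22, 378], dtype=int32)), (array([307.55896226, 211.06839623]), array([ 22,  23, 424], dtype=int32)), (array([284.78539823, 235.01106195]), array([ 23,  23, 452], dtype=int32))]
top [ 4.81118920e-01 -3.98227873e-04  5.00000000e-02] base [-0.0332927   0.00107247] [(array([ 4.816e-01, -2.000e-04,  4.760e-02]), np.float64(0.0004))]
top [ 0.4752353  -0.09298448  0.05      ] base [-0.05290083 -0.08960471] [(array([ 0.4758, -0.093 ,  0.047 ]), np.float64(0.0004))]
top [0.44811332 0.08704371 0.05      ] base [-0.05290622  0.09245503] [(array([0.4486, 0.0873, 0.0471]), np.float64(0.0002))]
```

```bash
cat >> act.py <<'E'
def push(bw,sb,extra=-.002,vel=.04,z=.032):
    """bw: ball centre in world, sb: socket in base coordinates"""
    s=tow(sb); b=np.asarray(bw)[:2]; d=(s-b)/np.linalg.norm(s-b); th=np.arctan2(d[1],d[0])
    p0=b-d*.046; p1=s-d*(.0385-extra); a=best([*p0,.1],th+np.pi/2)
    ctrl.set_gripper(.28); ctrl.move_to([*p0,.2],rv(a)); ctrl.servo_line([*p0,.1],vel=.25)
    print("down",ctrl.servo_line([*p0,z],vel=.1,force_limit=8),st())
    print("push",ctrl.servo_line([*p1,z],vel=vel,force_limit=15),st())
    ctrl.hold(.3); ctrl.servo_line([*(p1-d*.02),z],vel=.1); ctrl.servo_line([*(p1-d*.02),.2],vel=.25)
E
python3 - <<'E'
from act import *
push([.4757,-.093],[.055,-.09])
ctrl.move_to([.45,.3,.25],rv(best([.45,.3,.25],B[2])))
im=shot("top","top3")
for c,s in balls(im): print(s,at_z("top",c,.05),tob(at_z("top",c,.05)),tob(at_z("top",c,.042)))
cv2.imwrite("pics/v3.png",cv2.resize(cv2.imread("pics/top3.png")[200:340,210:380],None,fx=3,fy=3))
E
```

```text
down False t48.2 w0.282 g0.0 F[-0.7 -0.  -0.4] tcp[ 0.4308 -0.0999  0.0326]
push False t51.2 w0.281 g0.0 F[ 0.8 -0.6 -0.3] tcp[ 0.5418 -0.0832  0.032 ]
[ 23  22 427] [ 0.57987584 -0.07705784  0.05      ] [ 0.05294469 -0.08944128] [ 0.05462974 -0.0900088 ]
[ 24  24 464] [ 4.81118920e-01 -3.98227873e-04  5.00000000e-02] [-0.0332927   0.00107247] [-0.03209181  0.00101313]
[ 24  23 467] [0.44797599 0.08648526 0.05      ] [-0.05312519  0.09192327] [-0.05203565  0.09237398]
```

View pics/v3.png

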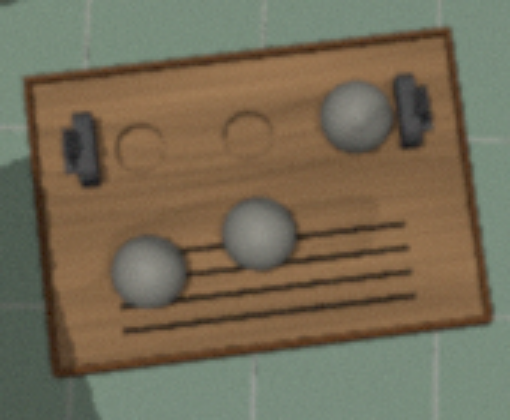

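The right ball is seated, matching socket2 to within 1 mm at z = 42 mm. I'll push the other two.

Run:
```python
from act import *
push([.4814,-.0003],[.055,0])
push([.4484,.0871],[.055,.09])
ctrl.move_to([.45,.3,.25],rv(best([.45,.3,.25],B[2])))
im=shot("top","top4"); T=balls(im)
S=balls(shot("scene","scene4"),n="scene")
for c,s in T: print(s,tob(at_z("top",c,.042)),[(np.round(p[0],4),round(p[1],4)) for p in (tri(s[0],c) for s in S) if p[1]<.006])
H,S,V=hsv(im); ind=np.indices(V.shape)
k=max(comps((ind[1]>390)&(ind[1]<475)&(ind[0]>200)&(ind[0]<370)&(V<105)&(S<40)),key=lambda k:k[1][4])
f,e=fit("top",hullmask(k[0]),COVER[:8],0,(*at_z("top",k[2],.013)[:2],-1.52)); u=sil("scene",COVER,*f[:2],0,f[2]); print("cov",k[1],f,e,(u.min(0)+u.max(0))/2,u.max(0)-u.min(0))
print(ctrl.search_frame("scene","cover")[:1])
I=cv2.imread("pics/top4.png"); v=sil("top",COVER[:8][[1,3,5,7]],*f[:2],0,f[2])
I=cv2.resize(I[200:370,210:480],None,fx=2.9,fy=2.9,interpolation=cv2.INTER_CUBIC)
cv2.polylines(I,[cv2.convexHull(((v-[210,200]+.5)*2.9).astype(np.int32))],1,(0,0,255),1); cv2.imwrite("pics/v4.png",I)
```

```text
down False t57.0 w0.281 g0.0 F[-0.6 -0.5 -0.3] tcp[ 0.4365 -0.0066  0.0326]
push False t59.5 w0.278 g0.0 F[0.3 0.2 0.7] tcp[0.5283 0.0062 0.032 ]
down False t63.2 w0.283 g0.0 F[ 0.2  0.1 -0.6] tcp[0.4035 0.0815 0.0327]
push False t66.2 w0.278 g0.0 F[0.6 0.1 0.5] tcp[0.5149 0.0956 0.032 ]
[ 23  22 429] [ 0.05452478 -0.09009088] [(array([ 0.5825, -0.0778,  0.0371]), np.float64(0.0003))]
[ 23  23 435] [ 0.05445851 -0.00033371] [(array([0.569 , 0.0114, 0.0378]), np.float64(0.0001))]
[ 24  23 449] [0.05479953 0.08987048] [(array([0.5558, 0.1011, 0.0404]), np.float64(0.0012))]
cov [ 418  229   36  112 2086] [ 0.48154577 -0.34867895 -1.5091221 ] 0.04012030416524803 [223.30862547 327.0020941 ] [123.73299481  81.11166586]
[{'rect': [222.8, 327.2, 122.7, 75.3], 'p': 0.77}]
```

View pics/v4.png

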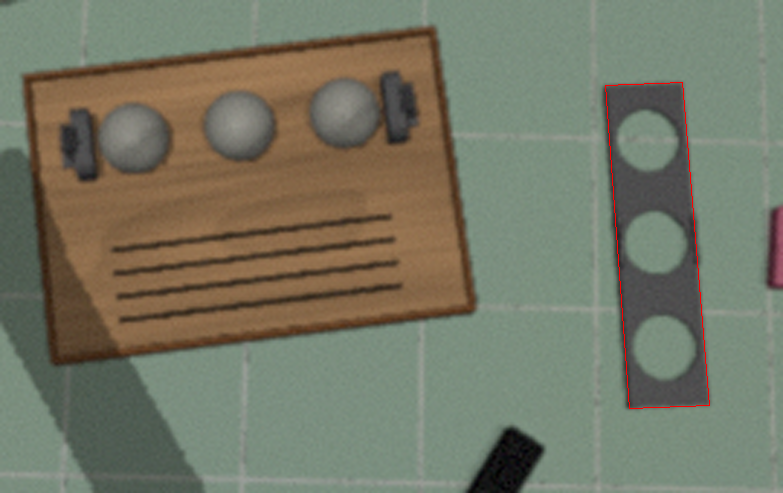

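All three balls are seated: the fitted centres are within 0.6 mm of the sockets. The cover shows at (437,285), and its outline fit agrees in both views. Next I'll grasp the cover and check it above home.

```bash
cat > g.py <<'E'
from act import *
cx,cy,ca=.48155,-.34868,-1.5091
a0=best([cx,cy,.1],ca); ctrl.set_gripper(1.0); ctrl.move_to([cx,cy,.18],rv(a0)); ctrl.servo_line([cx,cy,.06],vel=.2)
h=ctrl.servo_line([cx,cy,-.003],vel=.05,force_limit=8); print(h,st())
if h: p=ctrl.get_state()["tool_pos"]; ctrl.servo_line([cx,cy,p[2]+.003],vel=.05)
ctrl.set_gripper(0,60); ctrl.hold(.3); print(st()); z=ctrl.get_state()["tool_pos"][2]
ctrl.servo_line([cx,cy,z+.05],vel=.1); print(st())
ctrl.servo_line([cx,cy,.2],vel=.2)
hx=tow([.055,0]); a=min([B[2],B[2]+np.pi,B[2]-np.pi],key=lambda k:abs(k-a0)); print(a0,a,hx)
a=best([*hx,.2],a)
ctrl.move_to([*hx,.2],rv(a)); ctrl.servo_line([*hx,z+.1],vel=.1); ctrl.hold(.5); print("above",z,a,st())
shot("top","top5"); shot("scene","scene5")
A=cv2.resize(cv2.imread("pics/top5.png")[185:335,205:385],None,fx=2.2,fy=2.2,interpolation=cv2.INTER_CUBIC); C=cv2.resize(cv2.imread("pics/scene5.png")[130:300,250:420],(330,330),interpolation=cv2.INTER_CUBIC)
cv2.imwrite("pics/v5.png",np.hstack([A,C]))
E
python3 g.py
```

```text
False t73.8 w1.000 g0.0 F[-0.2  0.7 -0.1] tcp[ 0.4817 -0.3488 -0.0027]
t74.5 w0.782 g67.9 F[-1.1  0.3  4.8] tcp[ 0.4819 -0.3495 -0.002 ]
t75.1 w0.783 g67.1 F[-0.2  0.3 -1.9] tcp[ 0.4816 -0.3483  0.0482]
-1.5091 -2.992092653589793 [0.56858651 0.01169191]
above -0.0019622387625751157 0.1495000000000002 t79.1 w0.783 g67.1 F[ 0.4  0.  -1.2] tcp[0.5686 0.0117 0.0981]
```

View pics/v5.png

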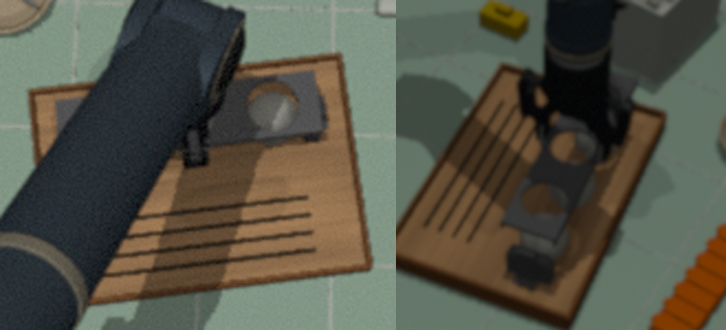

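```bash
cat > ov.py <<'E'
from act import *
import sys
def overlay(tag,x,y,z,a,out,rt=(215,200,150,75),rs=(270,150,90,130)):
    Is=[]
    for n,(c,r,w,h),k in(("top",rt,4.2),("scene",rs,4)):
        I=cv2.resize(cv2.imread(f"pics/{n}{tag}.png")[r:r+h,c:c+w],None,fx=k,fy=k,interpolation=cv2.INTER_CUBIC)
        I=cv2.convertScaleAbs(I,alpha=1.6)
        t=np.linspace(0,2*np.pi,40)
        P=[box(.068,.28,.013,.013)[[0,2,6,4]]]+[np.c_[.027*np.cos(t),yy+.027*np.sin(t),0*t+.013] for yy in(-.09,0,.09)]
        for p in P:
            u=((sil(n,p,x,y,z,a)-[c,r]+.5)*k*8).astype(np.int32); cv2.polylines(I,[u],1,(0,0,255),1,shift=3)
        Is.append(I)
    H=max(i.shape[0] for i in Is)
    Is=[cv2.copyMakeBorder(i,0,H-i.shape[0],0,0,cv2.BORDER_CONSTANT) for i in Is]
    W=np.hstack(Is); f=min(1,800/W.shape[1],600/W.shape[0]); cv2.imwrite(f"pics/{out}.png",cv2.resize(W,None,fx=f,fy=f))
E
python3 - <<'E'
from ov import *
# top: right (-y) end; scene: same end
overlay("5",.5686,.0117,.1,B[2],"v6",rt=(290,205,70,60),rs=(295,195,65,65))
E
```

```text
(no output)
```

View pics/v6.png

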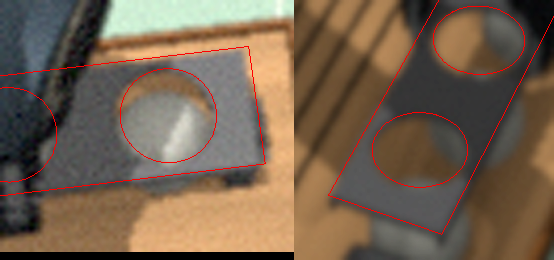

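Outlines match within about 1 px in both views, so I'll press straight down, force-limited.

```bash
cat > press.py <<'E'
from act import *
hx=tow([.055,0])
ctrl.set_gripper(0,100); print(st())
for z in(.075,.066,.058,.054,.051,.049):
    h=ctrl.servo_line([*hx,z],vel=.03,force_limit=45); print(z,h,st())
    if h: break
ctrl.hold(.3); print(st())
shot("top","top7"); shot("scene","scene7")
E
python3 press.py
python3 - <<'E'
from ov import *
overlay("7",.5686,.0117,.052,B[2],"v7",rt=(215,210,150,60),rs=(295,165,90,115))
E
```

```text
t79.4 w0.771 g116.2 F[ 0.7 -0.4 -2.2] tcp[0.5686 0.0117 0.098 ]
0.075 False t80.3 w0.764 g116.2 F[-0.1 -0.5 -1.8] tcp[0.5687 0.0116 0.0751]
0.066 False t80.8 w0.766 g117.1 F[ 0.3 -1.4  2.3] tcp[0.569  0.011  0.0663]
0.058 False t81.2 w0.772 g117.3 F[ 2.  -2.   2.5] tcp[0.5698 0.0118 0.0584]
0.054 False t81.5 w0.773 g117.4 F[ 1.8 -3.5  7. ] tcp[0.5699 0.0107 0.0549]
0.051 False t81.7 w0.768 g117.4 F[ 3.7 -4.8  3.4] tcp[0.5699 0.0101 0.0514]
0.049 False t82.0 w0.766 g118.3 F[ 0.2 -4.1 12.6] tcp[0.5699 0.0102 0.0504]
t82.2 w0.768 g118.3 F[ 0.7 -2.7 13.1] tcp[0.5699 0.0102 0.0504]
```

View pics/v7.png

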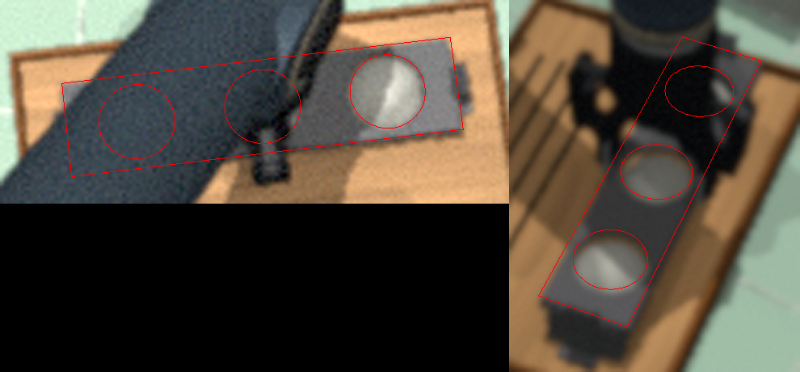

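```bash
cat > rel.py <<'E'
from act import *
p=ctrl.get_state()["tool_pos"]; x,y=p[:2]
for z in(.048,.047,.046):
    h=ctrl.servo_line([x,y,z],vel=.01,force_limit=25); print(z,h,st())
    if h: break
ctrl.servo_line([x,y,.0505],vel=.02); print(st())
ctrl.set_gripper(1.0); ctrl.hold(.2); print(st())
ctrl.servo_line([x,y,.2],vel=.12)
ctrl.move_to([.45,.3,.25],rv(best([.45,.3,.25],B[2]))); ctrl.hold(.3); print(st())
shot("top","top8"); shot("scene","scene8")
from ov import overlay
overlay("8",*tow([.055,0]),.052,B[2],"v8",rt=(215,210,150,60),rs=(295,155,90,125))
E
python3 rel.py
```

```text
0.048 False t82.7 w0.766 g119.9 F[-5.9  0.6 25.1] tcp[0.5699 0.0103 0.0503]
0.047 False t83.0 w0.772 g120.8 F[-9.2  1.2 33.5] tcp[0.5699 0.0103 0.0503]
0.046 False t83.2 w0.772 g121.8 F[-12.5   2.3  41.4] tcp[0.57   0.0103 0.0503]
t83.6 w0.769 g117.9 F[-1.2 -0.4  8.1] tcp[0.5696 0.0103 0.0505]
t84.1 w1.001 g0.0 F[-0.3  0.6  0.8] tcp[0.5697 0.0104 0.0503]
t87.0 w1.001 g0.0 F[0.8 0.2 1. ] tcp[0.4505 0.2991 0.25  ]
```

View pics/v8.png

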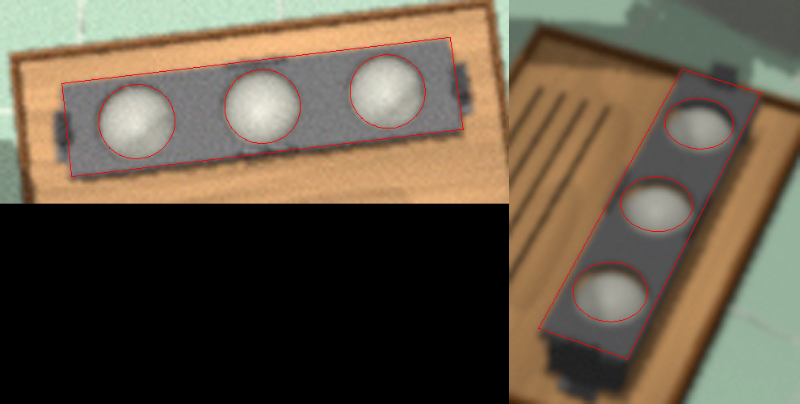

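Run:
```python
from act import *
Rm=[]
cx,cy=tow([.0545,-.0008])
hooks={s:(box(.022,.006,.066,.082)+[.055,s*.1445,0]) for s in(1,-1)}
for n,rois in(("top",[(222,226,30,40),(338,212,30,40)]),("scene",[(335,158,48,40),(296,243,48,40)])):
    for (c,r,w,h) in rois:
        k=8 if w>40 else 8
        I=cv2.convertScaleAbs(cv2.resize(cv2.imread(f"pics/{n}8.png")[r:r+h,c:c+w],None,fx=k,fy=k,interpolation=cv2.INTER_CUBIC),alpha=2.2)
        J=I.copy()
        def d(p,col,*q):
            u=((sil(n,p,*q)-[c,r]+.5)*k*8).astype(np.int32); cv2.polylines(J,[cv2.convexHull(u)],1,col,1,shift=3)
        q=box(.068,.28,.013,.013)
        d(q,(0,0,255),cx,cy,.052,B[2]); d(q,(0,255,0),cx,cy,.060,B[2])
        for s in hooks: d(hooks[s],(255,0,0),B[0],B[1],0,B[2])
        Rm.append(np.vstack([I,J]) if n=="top" else np.vstack([I,J]))
W=np.hstack(Rm); f=min(800/W.shape[1],600/W.shape[0]); cv2.imwrite("pics/v9.png",cv2.resize(W,None,fx=f,fy=f))
```

```text
(no output)
```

View pics/v9.png

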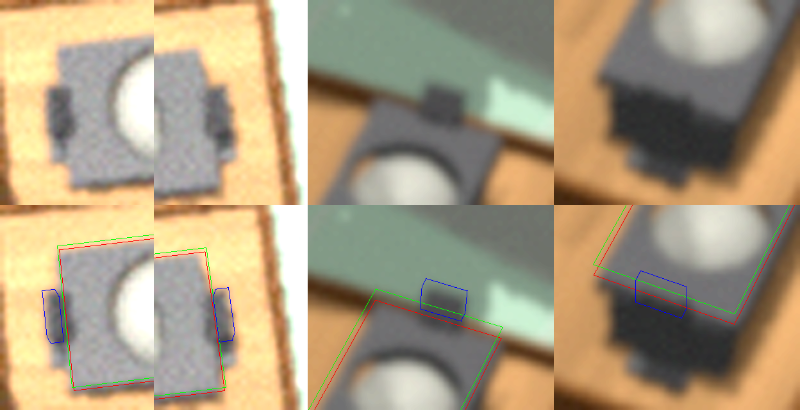

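Both ends sit at the z = 52 mm outline, and both dark barbs lap over the plate edges. The gripper is clear, so I'm handing in after one last network check for stray foam.

Run:
```python
from act import *
shot("top","top9")
print([(np.round(r["rect"]).tolist(),round(r["p"],2)) for r in ctrl.search_frame("top","foam0")]); print(st())
print(ctrl.job_done())
```

```text
[([383.0, 362.0, 29.0, 32.0], 0.8), ([376.0, 152.0, 19.0, 30.0], 0.79), ([190.0, 348.0, 20.0, 32.0], 0.79), ([156.0, 272.0, 12.0, 17.0], 0.76), ([159.0, 258.0, 19.0, 24.0], 0.75), ([483.0, 286.0, 15.0, 31.0], 0.67), ([153.0, 304.0, 24.0, 15.0], 0.43)]
t87.2 w1.000 g0.0 F[ 0.4 -0.4 -0. ] tcp[0.4501 0.2998 0.25  ]
the job is handed in; nothing more can be done
None
```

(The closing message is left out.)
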